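# Hold down the bakery scale's recessed reset button with the reset pin

## Task

The bench scale beside the gingerbread has to be reset: take the orange-handled reset pin out of the blue pocket tray, put its steel tip down through the red-ringed hole on the scale's console and gently push the recessed red button in as far as it goes. Finish while still gripping the pin and holding that button down; do not press the blue button, and leave the piping nozzles in the tray and everything else on the table where it is.

Things in the scene. Friction and masses are not known exactly. Their poses are not given: they have to be found in the camera images.
- pin: Reset pin, loose, about 40 g, upright in one of the tray's pockets: round steel shank 8 mm in diameter, 45 mm long, below a round orange handle 16 mm in diameter, 50 mm long. Origin: centre of the shank's tip (lower end); z runs from tip to handle (handle at z = 45 to 95 mm). In the pocket the handle rests on the tray's top and the tip is 5 mm above the table.
- tray: Blue plastic pocket tray, fixed, 120 x 120 x 50 mm, with four vertical round pockets 11 mm in diameter at x, y = +-30 mm in its frame, going right through. Origin: centre of its underside, on the table; z up; top at z = 50 mm. One pocket holds the pin, the other three a nozzle each.
- nozzle0: Piping nozzle with a white collar, loose, 20 g, in a pocket of the tray: collar 20 mm in diameter, standing 8 mm above the tray's top, stem 8 mm in diameter and 20 mm long in the pocket. Origin: centre of the stem's lower end. To be left alone.
- nozzle1: The same with a brass collar. To be left alone.
- nozzle2: The same with a steel collar. To be left alone.
- scale: Bench scale, fixed. White console with a dark display between two holes: 110 mm along x, 220 mm along y, level top at z = 60 mm. Behind it (+x) lies the steel weighing platform, 240 mm wide, reaching to x = 282 mm, top at 68 mm. Origin: under the console's centre, on the table; z up; y runs along the console.
- reset_hole (a point): Centre of the mouth of the red-ringed hole in the console's top, on the top face (scale frame 0, -70, 60 mm). The hole is vertical, round, 16 mm in diameter with a 1.5 mm chamfer; the flat top of the red button (13 mm in diameter) lies in it 15 mm below the mouth.
- reset_button (a joint): Travel of the red button straight down: 0 = out, 0.006 m = fully in against its stop. A spring returns it: about 1.5 N to start, 4 N fully in.
- cal_hole (a point): Centre of the mouth of the blue-ringed hole, the same in shape (scale frame 0, +70, 60 mm), with the blue button in it. Not to be used.
- cal_button (a joint): Travel of the blue button, as for the red one: 0 = out, 0.006 m = fully in. Must stay out.
- heart_pink: Gingerbread heart with pink dots, about 130 mm, 16 mm thick, lying loose. Origin: underside, near the middle. To be left alone.
- heart_mint: Gingerbread heart with mint-green dots, the same size, lying loose. To be left alone.
- bowl: Steel bowl, 150 mm in diameter, 60 mm high, loose. Origin: centre of its underside. To be left alone.
- sprinkles: Amber jar with a red cap, 56 mm in diameter, 85 mm high, loose. Origin: centre of its underside. To be left alone.
- spatula: Spatula lying loose on the table. Origin: underside, near the middle. To be left alone.
There are look-alikes about, which are no part of the job. Several things have the shape of the tray; the one meant has the colours described above.

How it is judged (in metres and radians):
On the way, in this order (a step that is already met when the one before it is completed fails the run):
1. the pin is gripped and wholly out of its pocket (z of pin in the frame of tray above 0.053 m and contact force between the fingers and pin above 1 N), for 0.1 s.
2. the gripped pin's tip is inside the red-ringed hole (z of pin in the frame of reset_hole below -0.005 m and horizontal distance between pin and reset_hole below 0.008 m and contact force between the fingers and pin above 1 N and value of joint reset_button below 0.0045 m), for 0.02 s.
At the end, for the whole second after the job is handed in: Gripped pin within 0.3 rad of upright, tip in the red-ringed hole (within 8 mm of its axis, 17 mm or more down), red button held 4.8 mm or more in with 1.5 to 30 N; blue button under 1.5 mm; nozzles within 15 mm and other loose things within 30 mm of their starts (value of joint reset_button above 0.0048 m and z of pin in the frame of reset_hole below -0.017 m and horizontal distance between pin and reset_hole below 0.008 m and contact force between pin and scale between 1.5 and 30 N and contact force between the fingers and pin above 1 N and angle between pin's own z axis and vertical below 0.3 rad and value of joint cal_button below 0.0015 m and distance of each of heart_pink, heart_mint, sprinkles, bowl, spatula from where it was at the start of the episode below 0.03 m and distance of each of nozzle0, nozzle1, nozzle2 from where it was at the start of the episode below 0.015 m); the arm keeps its last pose, push and grip.
It fails at once if the blue button is pressed (more than 2 mm) (value of joint cal_button above 0.002 m).
It fails at once if the pin is pushed hard (over 40 N) against the scale (contact force between pin and scale above 40 N).
It fails at once if the arm itself pushes hard (over 20 N) on the scale (contact force between the arm and scale above 20 N).
It fails at once if a nozzle is moved more than 15 mm or another loose thing more than 30 mm (distance of any of heart_pink, heart_mint, sprinkles, bowl, spatula from where it was at the start of the episode above 0.03 m or distance of any of nozzle0, nozzle1, nozzle2 from where it was at the start of the episode above 0.015 m).
It also fails if it takes over 43 s, if anything falls off the work surface, if the arm or the gripper's body presses on something with over 40 N, if the wrist force passes 120 N, or if a joint passes its speed limit or range.

## Robot

A 6-joint arm with a two-finger parallel gripper is mounted at the origin on the work surface. World frame = base frame: x ahead of the robot, y to its left, z up, the work surface at z = 0. Lengths are in mm, angles in rad, forces in N, time in s.
With the tool pointing down it reaches from about 350 to 875 mm from the base axis. Payload 4.2 kg.
Tool frame: the origin (TCP) lies midway between the tips of the shut fingers; the grasp point (between the pads) lies 19 mm behind it (arm.grasp_offset is the distance from the TCP to the grasp point, in mm); z points along the fingers, y is the line along which they close (so a half turn about z gives the same grasp; the last joint's range is limited). The gripper opens to 85 mm and grips with 20 to 120 N. Pads are 22 mm wide; open, the fingers measure 114 mm over their backs; the gripper's body (76 mm by 85 mm) begins 54 mm behind the grasp point. The pads swing forward as they close: fully open they stand 13 mm farther back than shut.
Start: joints at [-1.033, 0.385, 0.008, 0, -1.194, -0.259], TCP at [172.018, -600.84, 198.212] pointing down, gripper open.
Joint ranges: [-3.14, 3.14], [-1.21, 2.06], [-1.07, 1.41], [-3.16, 2.05], [-2.99, -0.16], [-3.1, 3.1]. Speed limits (rad/s): [2.79, 2.79, 3.14, 3.14, 3.14, 3.14].

## Interface

Orientations are given as a unit quaternion [x, y, z, w].
In Python, from bench import arm gives the robot as it stands. The module is installed in compiled form; this text tells all that it offers.
- The arm moves only by the tool servo_tool, never from a script. Its argument "increments" is a list of rows, each a list of 7 numbers: the opening, from 0 (shut) to 1 (fully open), then the shift along the tool's x, y, z in m, then the turn, a rotation vector about the tool's x, y, z in degrees. In form: [[grip, x, y, z, ax, ay, az], ...]. A call has 1 to 12 rows; each row is the pose to reach, as a shift and turn from the pose commanded when the call began, along the tool's axes at that moment; what a row does not reach only later rows make up. A row lasts 1/8 s, in which the tool goes at most 62.5 mm and 10.7 degrees, less where a joint would pass 70% of its speed; a pose out of reach is approached as far as the arm can. A call with a gripper value outside its range is refused whole. The fingers move at their own pace and stop on an object; the grip force is fixed at half the most. Time passes only in rows, so rows that repeat a pose let the fingers close. It gives the time, the measured TCP pose, the force, the opening and the grip force at its end, in the units of the state.
- arm.read_state(): the state, without advancing time (a new reading comes with each control period).
- arm.get_image(name): name is "scene" or "top" or "wrist"; returns a dict with "color" (400x640x3 uint8, red, green, blue), "fx", "fy", "cx", "cy" (pixels), "k1" (the pictures are not rectified: a ray, as slopes to the right and down, at radius r is drawn at 1 + k1 r^2 times it, then the intrinsics apply), "rvec" (rotation vector, rad) and "tvec" (3), from world to camera coordinates, as OpenCV has them; the wrist camera has in their place "hand_eye" (4x4, takes a point from camera to tool coordinates, whose origin is the TCP and whose axes are the flange's). Camera axes: x right, y down, z forward; pixel columns grow to the right and rows downward; lengths in mm; the calibration is good to about 2 mm. A picture is of the moment at which its call begins: read the wrist's pose just before it. There is no depth.
- arm.job_done(): hands the job in; it is judged then, once.
Trained networks look in the newest picture that a camera, given by its name, has taken for a name from the list of things; names that differ only in an ending like _2 or _b are one class to them, and where a whole thing is asked for, a point or a joint stands for the part that bears it (a point fixed in the world has none). Each returns a list of dicts, best first, with "p" (0 to 1); they miss things now and then, are a little off and sometimes report something else, mostly with a low value. They report only what shows in the picture. A call takes as long as a camera call. They do not tell look-alikes from the thing itself.
- arm.look_for(camera, thing): "box" ([centre column, centre row, width, height] in pixels, round what is visible of it).
- arm.spot_point(camera, thing): "centre" ([column, row] in pixels: a listed point, or the origin of a listed thing).
The state is a dict: "clock": time; "joints": joint angles; "joint_vel": joint speeds; "joint_efforts": joint torques, N m; "position": TCP position; "ee_rot": TCP orientation; "contact_force": force on the tool from outside, world axes, zero at the start; "wrist_torque": the same for the moment, N m; "gripper_width": finger opening in mm; "grasp_force": force on a finger pad.
Only numpy, scipy, OpenCV 4.12 (cv2) and the standard library are available. Lean on these libraries where they do the work, as an engineer would, in place of code of your own. Each camera call takes 0.05 s, during which the arm holds its last target. There are 200 camera calls.

## Working session

There is one attempt and no reset: what is moved stays moved. The work goes in short steps, Python scripts to look and compute and a tool call to move; the robot and the scene stay as the last step left them, time stands still between calls to the robot, and variables do not carry over. Pictures are saved under pics/ and viewed, at most 10 in all, crops included, and the job is handed in when it is done.

Besides the shell and the picture viewer there is one more tool, called after "Request:" as name(argument=value, ...) on one line, values as JSON. servo_tool: Moves the arm, as the interface text tells. Its arguments: {"type":"object","properties":{"increments":{"type":"array","items":{"type":"array","items":{"type":"number"}}}},"required":["increments"]}

```bash
mkdir -p pics; cat > h.py <<'E'
import numpy as np, cv2
from scipy.spatial.transform import Rotation as R
from bench import arm
def save(im,name,box=None,s=1):
    c=im["color"][:,:,::-1]
    if box: c=c[box[1]:box[3],box[0]:box[2]]
    cv2.imwrite("pics/"+name,cv2.resize(c,None,fx=s,fy=s,interpolation=cv2.INTER_CUBIC))
def cam(im,st=None):
    K=np.array([[im["fx"],0,im["cx"]],[0,im["fy"],im["cy"]],[0,0,1.]])
    if "hand_eye" in im:
        T=np.eye(4);T[:3,:3]=R.from_quat(st["ee_rot"]).as_matrix();T[:3,3]=st["position"]
        M=T@np.array(im["hand_eye"]);Rc=M[:3,:3];o=M[:3,3]
    else:
        Rw=R.from_rotvec(np.ravel(im["rvec"])).as_matrix();Rc=Rw.T;o=-Rc@np.ravel(im["tvec"])
    return K,np.array([im["k1"],0,0,0.]),Rc,o
def ray(C,px):
    K,D,Rc,o=C
    p=cv2.undistortPoints(np.array([[px]],float),K,D).ravel()
    d=Rc@np.array([p[0],p[1],1]);return o,d/np.linalg.norm(d)
def onz(C,px,z):
    o,d=ray(C,px);return o+d*(z-o[2])/d[2]
def proj(C,P):
    K,D,Rc,o=C
    rv=cv2.Rodrigues(Rc.T)[0];return cv2.projectPoints(np.array([P],float),rv,-Rc.T@o,K,D)[0].ravel()
def tri(rays):
    A=np.zeros((3,3));b=np.zeros(3)
    for o,d in rays:
        P=np.eye(3)-np.outer(d,d);A+=P;b+=P@o
    x=np.linalg.solve(A,b);return x,[np.linalg.norm((np.eye(3)-np.outer(d,d))@(x-o)) for o,d in rays]
E
python3 - <<'E'
from h import *
for n in ["scene","top","wrist"]:
    st=arm.read_state();im=arm.get_image(n);save(im,n+"0.png")
    C=cam(im,st)
    for t in ["pin","tray","reset_hole","cal_hole","scale"]:
        print(n,t,[(np.round(d["centre"],1).tolist(),round(d["p"],2),onz(C,d["centre"],dict(pin=5,tray=0,scale=0).get(t,60)).round(0).tolist()) for d in arm.spot_point(n,t)[:4]])
E
```

```text
scene pin [([392.2, 240.1], 0.48, [434.0, 250.0, 5.0])]
scene tray [([359.6, 194.5], 0.61, [366.0, 53.0, -0.0]), ([435.1, 221.5], 0.6, [277.0, 305.0, 0.0]), ([399.9, 254.5], 0.56, [455.0, 300.0, 0.0])]
scene reset_hole [([280.1, 177.4], 0.94, [535.0, -159.0, 60.0])]
scene cal_hole [([303.9, 195.5], 0.8, [533.0, -47.0, 60.0]), ([230.7, 115.6], 0.6, [461.0, -510.0, 60.0])]
scene scale [([294.3, 199.6], 0.71, [537.0, -92.0, 0.0]), ([385.7, 252.1], 0.31, [480.0, 262.0, 0.0])]
top pin [([246.6, 216.3], 0.48, [442.0, 268.0, 5.0]), ([376.1, 182.3], 0.32, [548.0, -177.0, 5.0])]
top tray [([236.9, 267.9], 0.68, [267.0, 305.0, 0.0]), ([239.6, 209.6], 0.59, [466.0, 293.0, 0.0]), ([310.4, 240.0], 0.56, [357.0, 51.0, 0.0]), ([332.1, 189.7], 0.21, [527.0, -26.0, 0.0])]
top reset_hole [([375.5, 184.2], 0.75, [538.0, -168.0, 60.0])]
top cal_hole [([334.2, 188.1], 0.67, [528.0, -33.0, 60.0])]
top scale [([354.1, 189.5], 0.96, [526.0, -102.0, 0.0])]
wrist pin []
wrist tray [([294.0, 354.9], 0.7, [428.0, -567.0, -0.0])]
wrist reset_hole []
wrist cal_hole []
wrist scale []
```

```bash
cd pics; python3 -c "
import cv2,numpy as np
a=[cv2.resize(cv2.imread(n),(480,300)) for n in ['wrist0.png']]
"; ls
```

```text
scene0.png
top0.png
wrist0.png
```

View pics/top0.png

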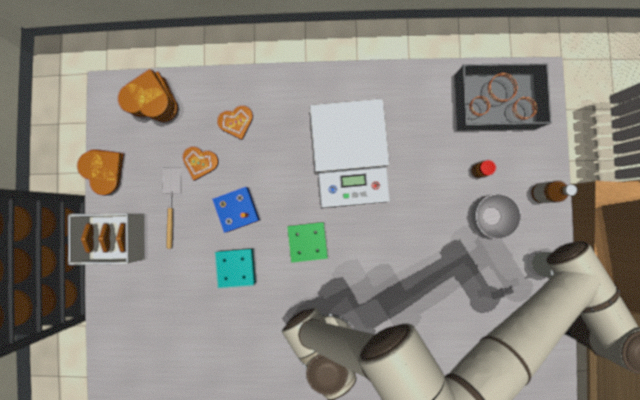

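View pics/scene0.png

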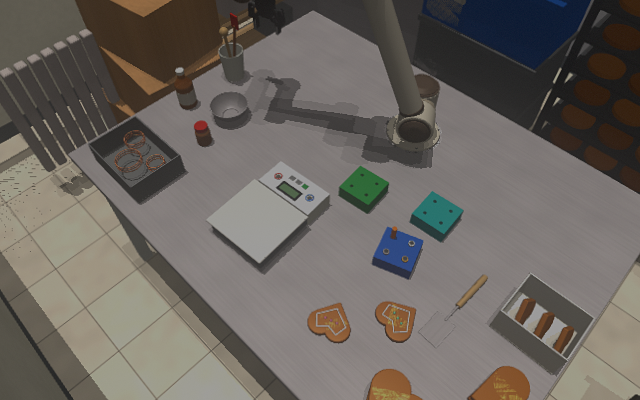

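Tray candidates: blue at top (236,209) / scene (397,251), teal at (236,268) / (436,215), green at (308,242) / (363,187). Only the blue one holds an orange upright pin, at top (246,215) / scene (394,233), and it has nozzle collars. The scale console is at top (353,188), with the red hole at (376,185) and the blue at (333,189). I'll confirm with one crop and triangulate.

```bash
python3 - <<'E'
from h import *
Cs={};ims={}
for n in ["scene","top"]:
    im=arm.get_image(n);ims[n]=im;Cs[n]=cam(im)
a=cv2.resize(ims["top"]["color"][180:240,205:270,::-1],(390,360),interpolation=cv2.INTER_CUBIC)
b=cv2.resize(ims["scene"]["color"][220:280,365:430,::-1],(390,360),interpolation=cv2.INTER_CUBIC)
cv2.imwrite("pics/crop1.png",np.hstack([a,b]))
def t(n,p,q):
    x,e=tri([ray(Cs["scene"],p),ray(Cs["top"],q)]);print(n,x.round(0),np.round(e,1))
t("pinorigin",[392.2,240.1],[246.6,216.3]);t("tray",[399.9,254.5],[239.6,209.6])
t("red",[280.1,177.4],[375.5,184.2]);t("blue",[303.9,195.5],[334.2,188.1]);t("scale",[294.3,199.6],[354.1,189.5])
# orange blobs near pin
for n,(x0,y0,x1,y1) in dict(top=(205,180,270,240),scene=(365,220,430,280)).items():
    hsv=cv2.cvtColor(ims[n]["color"][y0:y1,x0:x1],cv2.COLOR_RGB2HSV)
    m=cv2.inRange(hsv,(5,150,80),(20,255,255));ys,xs=np.nonzero(m);print(n,len(xs),xs.min()+x0,xs.max()+x0,ys.min()+y0,ys.max()+y0,xs.mean()+x0,ys.mean()+y0)
    print(onz(Cs[n],[xs.mean()+x0,ys.mean()+y0],75))
st=arm.read_state();print(R.from_quat(st["ee_rot"]).as_matrix().round(3),st["gripper_width"])
E
```

```text
pinorigin [445. 260.  29.] [3.2 3.2]
tray [462. 297.   3.] [6.1 6.1]
red [ 535. -165.   56.] [4. 4.]
blue [532. -38.  68.] [6.8 6.8]
scale [ 527. -103.  -21.] [0.3 0.3]
top 12 242 246 214 216 243.58333333333334 214.91666666666666
[447.24193773 261.46585831  75.        ]
scene 17 393 407 227 261 396.29411764705884 234.05882352941177
[447.66922122 267.26328227  75.        ]
[[-0.961 -0.275  0.   ]
 [-0.275  0.961 -0.   ]
 [-0.    -0.    -1.   ]] 85.12146594910936
```

View pics/crop1.png

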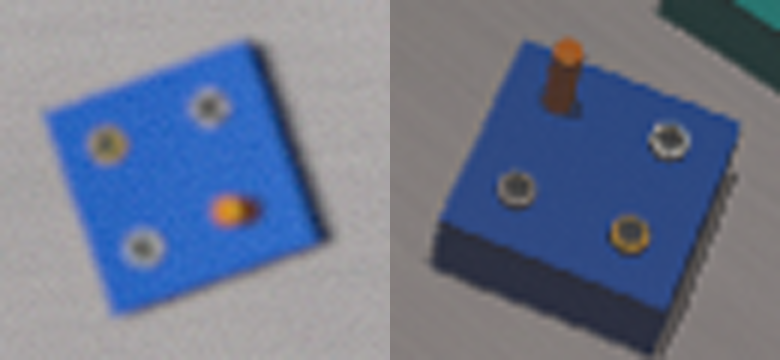

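Confirmed: the blue tray holds the orange pin, at crop (230,210) on the left and (567,50) on the right. Next I move over the scale for a close look.

Request:
servo_tool(increments=[[0.6,-0.025,0.02,-0.02,0,0,0],[0.6,-0.07,0.055,-0.04,0,0,0],[0.6,-0.115,0.095,-0.052,0,0,0],[0.6,-0.16,0.13,-0.052,0,0,0],[0.6,-0.205,0.17,-0.052,0,0,0],[0.6,-0.25,0.205,-0.052,0,0,0],[0.6,-0.295,0.24,-0.052,0,0,0],[0.6,-0.335,0.275,-0.052,0,0,0],[0.6,-0.37,0.305,-0.052,0,0,0],[0.6,-0.395,0.325,-0.052,0,0,0],[0.6,-0.406,0.336,-0.052,0,0,0],[0.6,-0.406,0.336,-0.052,0,0,0]])

```text
clock: 2.5
position: [470.0, -165.7, 250.2]
ee_rot: [-0.14, 0.99, 0.0, -0.0]
contact_force: [0.4, -0.6, 0.7]
gripper_width: 51.5
grasp_force: 0.0
```

```bash
python3 - <<'E'
from h import *
st=arm.read_state();im=arm.get_image("wrist");save(im,"w1.png");C=cam(im,st)
print(st["clock"],np.round(st["position"],1),np.round(im["hand_eye"],2),st["gripper_width"],np.round(st["joints"],2))
for t in ["reset_hole","cal_hole","scale"]:
    print(t,[(np.round(d["centre"],1).tolist(),round(d["p"],2),onz(C,d["centre"],60).round(1).tolist()) for d in arm.spot_point("wrist",t)[:4]])
E
```

```text
2.5 [ 470.  -165.7  250.2] [[   0.     -0.96   -0.28   69.93]
 [   1.      0.      0.     -0.28]
 [  -0.     -0.28    0.96 -176.68]
 [   0.      0.      0.      1.  ]] 51.499901918335475 [-0.01  0.13 -0.21  0.   -1.23 -1.28]
reset_hole [([306.4, 223.7], 0.98, [534.0, -166.3, 60.0])]
cal_hole [([419.0, 247.4], 0.7, [525.8, -27.7, 60.0])]
scale [([357.9, 221.9], 0.94, [515.1, -108.7, 60.0]), ([37.7, 169.7], 0.26, [556.8, -481.3, 60.0])]
```

View pics/w1.png

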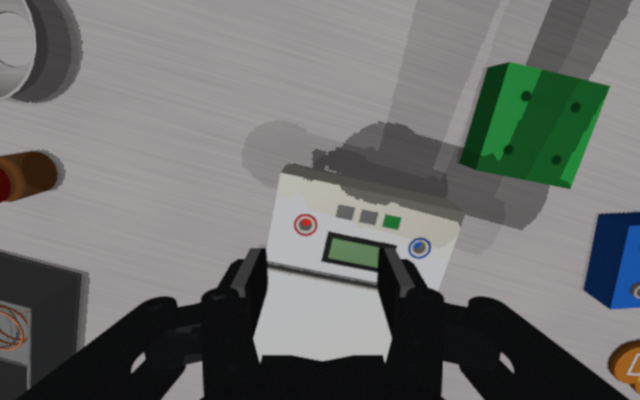

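The wrist picture shows the red-ringed hole at (306,224) and the blue at (419,247). The network agrees, and their spacing comes out at 139 mm against 140 expected. On to the pin.

Request:
servo_tool(increments=[[0.5,-0.002,0.025,0,0,0,0],[0.5,-0.006,0.07,0,0,0,0],[0.5,-0.01,0.115,0,0,0,0],[0.5,-0.014,0.165,0,0,0,0],[0.5,-0.018,0.215,0,0,0,0],[0.5,-0.022,0.265,0,0,0,0],[0.5,-0.026,0.315,0,0,0,0],[0.5,-0.03,0.36,0,0,0,0],[0.5,-0.033,0.4,0,0,0,0],[0.5,-0.035,0.425,0,0,0,0],[0.5,-0.036,0.435,0,0,0,0],[0.5,-0.036,0.435,0,0,0,0]])

```text
clock: 4.2
position: [384.9, 261.6, 250.1]
ee_rot: [-0.139, 0.99, -0.0, -0.0]
contact_force: [-0.1, 0.6, 0.1]
gripper_width: 43.0
grasp_force: 0.0
```

```bash
cat > pin.py <<'E'
from h import *
import sys
st=arm.read_state();im=arm.get_image("wrist");save(im,sys.argv[1]);C=cam(im,st)
print(st["clock"],np.round(st["position"],1),st["gripper_width"])
for t in ["pin","tray"]:
    print(t,[(np.round(d["centre"],1).tolist(),round(d["p"],2)) for d in arm.spot_point("wrist",t)[:3]],[(np.round(d["box"],1).tolist(),round(d["p"],2)) for d in arm.look_for("wrist",t)[:2]])
hsv=cv2.cvtColor(im["color"],cv2.COLOR_RGB2HSV)
m=cv2.inRange(hsv,(5,150,60),(18,255,255))
n,l,s,c=cv2.connectedComponentsWithStats(m)
for i in range(1,n):
    if s[i,4]>60: print(s[i],c[i].round(1),onz(C,c[i],90).round(1))
E
python3 pin.py w2.png
```

```text
4.2 [384.9 261.6 250.1] 42.99326734608788
pin [([305.6, 210.9], 0.64)] [([304.2, 227.3, 13.0, 27.3], 0.81)]
tray [([170.2, 95.9], 0.81), ([381.6, 85.5], 0.67), ([326.1, 230.5], 0.63)] [([330.4, 237.3, 102.4, 108.6], 0.88), ([389.9, 79.1, 132.5, 136.4], 0.64)]
[297 216  14  25 216] [304.4 228.1] [443.7 258.5  90. ]
[342 324  38  34 591] [356.9 338.6] [564.1 356.9  90. ]
[361 341  20  15 147] [367.3 349.7] [576.3 374.2  90. ]
[ 576  347   64   53 1861] [610.4 369.3] [524.1 690.6  90. ]
```

View pics/w2.png

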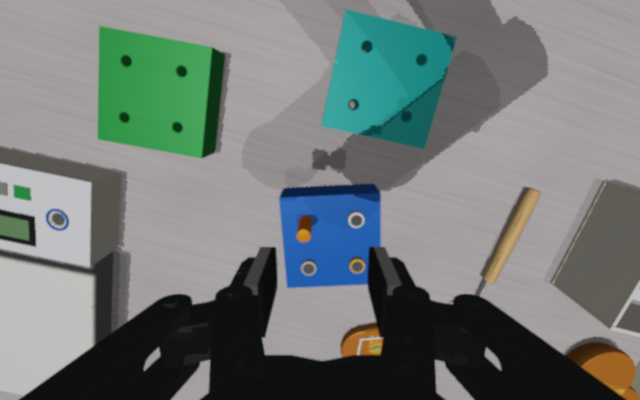

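The pin handle stands at (304,228), base about (306,218), top face about (303,235); nozzle collars at (356,220), (309,268) and (357,266). One more view from a lower, shifted position.

Request:
servo_tool(increments=[[0.5,-0.01,0.01,0.025,0,0,0],[0.5,-0.02,0.025,0.05,0,0,0],[0.5,-0.02,0.025,0.06,0,0,0],[0.5,-0.02,0.025,0.06,0,0,0]])

```text
clock: 4.95
position: [396.9, 290.7, 189.8]
ee_rot: [-0.139, 0.99, -0.001, -0.001]
contact_force: [0.4, -0.2, 0.6]
gripper_width: 42.9
grasp_force: 0.0
```

```bash
python3 pin.py w3.png; python3 - <<'E'
import cv2
c=cv2.imread('pics/w3.png')[150:310,200:400];cv2.imwrite('pics/w3c.png',cv2.resize(c,(750,600),interpolation=cv2.INTER_CUBIC))
E
```

```text
4.95 [396.9 290.7 189.8] 42.86611021250598
pin [([282.6, 209.2], 0.57), ([376.5, 358.5], 0.5)] [([274.1, 230.1, 23.9, 30.4], 0.59)]
tray [([308.0, 231.8], 0.68), ([363.0, 62.8], 0.6)] [([375.0, 67.9, 160.7, 135.8], 0.88), ([306.3, 240.2, 122.4, 119.9], 0.76)]
[263 216  22  32 404] [274.1 231.8] [444.  259.4  90. ]
[328 338  55  22 733] [357.2 348.7] [543.3 369.2  90. ]
[ 599  366   41   34 1005] [623.6 381.6] [509.9 662.6  90. ]
```

View pics/w3c.png

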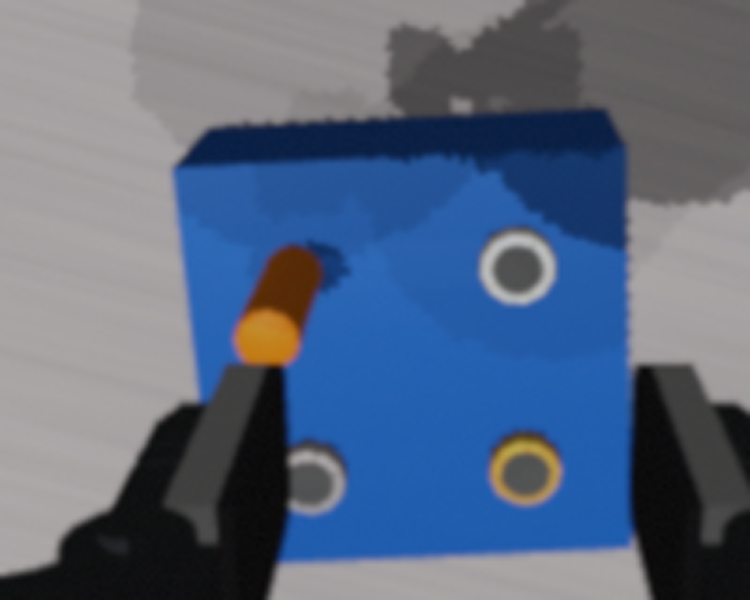

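The crop shows the pin's top face centre at full-frame (271.2,240.1) and its base at (279,220).

```bash
python3 - <<'E'
from h import *
im=arm.get_image("wrist");s3=arm.read_state()
s2=dict(position=[384.9,261.6,250.1],ee_rot=s3["ee_rot"])
A=cam(im,s2);B=cam(im,s3)
for n,p,q in [("top",[303.7,235.3],[271.2,240.1]),("mid",[304.4,228.1],[274.1,231.5]),("base",[306.6,217.5],[278.9,219.9]),("white",[356.3,219.8],[337.9,220.9])]:
    x,e=tri([ray(A,p),ray(B,q)]);print(n,x.round(1),np.round(e,1))
    z=dict(top=100,mid=78,base=50,white=58)[n];print(onz(A,p,z).round(1),onz(B,q,z).round(1))
# tray edge dir from two holes: 
w=onz(B,[337.9,220.9],58);b=onz(B,[200+525/3.75,150+472/3.75],58);s=onz(B,[200+310/3.75,150+480/3.75],58)
print(w,b,s, "pin est",w+s-b)
p=s3["position"];Rm=R.from_quat(s3["ee_rot"]).as_matrix()
print(Rm.T@(np.array([w[0]+s[0]-b[0],w[1]+s[1]-b[1],0])-[p[0],p[1],0]))
E
```

```text
top [449.7 260.1  97.7] [0.6 0.6]
[448.2 259.7 100. ] [449.2 260.4 100. ]
mid [449.5 259.7  77. ] [0.7 0.7]
[448.4 259.4  78. ] [449.8 260.   78. ]
base [445.9 260.2  51.6] [1.3 1.3]
[445.1 259.8  50. ] [447.8 260.6  50. ]
white [432.2 318.6  49. ] [0.4 0.4]
[429.  316.6  58. ] [429.8 317.4  58. ]
[429.75726405 317.44411231  58.        ] [487.40292933 337.13100478  58.        ] [506.3163468  280.10095563  58.        ] pin est [448.67068151 260.41406317  58.        ]
[-4.07780774e+01 -4.41181004e+01  1.30046814e-02]
```

Request:
servo_tool(increments=[[0.5,-0.02,-0.022,0.01,0,0,0],[0.5,-0.041,-0.044,0.03,0,0,0],[0.5,-0.041,-0.044,0.05,0,0,0],[0.5,-0.041,-0.044,0.075,0,0,0],[0.5,-0.041,-0.044,0.1,0,0,0],[0.5,-0.041,-0.044,0.12,0,0,0],[0.5,-0.041,-0.044,0.126,0,0,0],[0.5,-0.041,-0.044,0.126,0,0,0]])

```text
clock: 6.25
position: [448.9, 260.7, 64.6]
ee_rot: [-0.139, 0.99, 0.0, 0.0]
contact_force: [-0.2, -0.2, 0.1]
gripper_width: 42.7
grasp_force: 0.0
```

Request:
servo_tool(increments=[[0.3,0,0,0,0,0,0],[0,0,0,0,0,0,0],[0,0,0,0,0,0,0],[0,0,0,0,0,0,0],[0,0,0,0,0,0,0],[0,0,0,0,0,0,0]])

```text
clock: 7.0
position: [450.9, 261.1, 67.4]
ee_rot: [-0.14, 0.99, 0.001, 0.003]
contact_force: [0.6, -3.9, 11.8]
gripper_width: 0.0
grasp_force: 5.7
```

Gripper shut fully, so the pin was missed or squeezed out. I'll open a little and look.

```bash
python3 - <<'E'
from h import *
im=arm.get_image("wrist");s=arm.get_image("scene");t=arm.get_image("top")
a=cv2.resize(im["color"][150:400,200:450],(400,400));b=cv2.resize(s["color"][190:290,350:450],(400,400),interpolation=cv2.INTER_CUBIC)
cv2.imwrite("pics/m.png",np.hstack([a,b])[:,:,::-1]);print(arm.read_state()["contact_force"])
E
```

```text
[ 1.37379499 -3.90495796 11.54592009]
```

View pics/m.png

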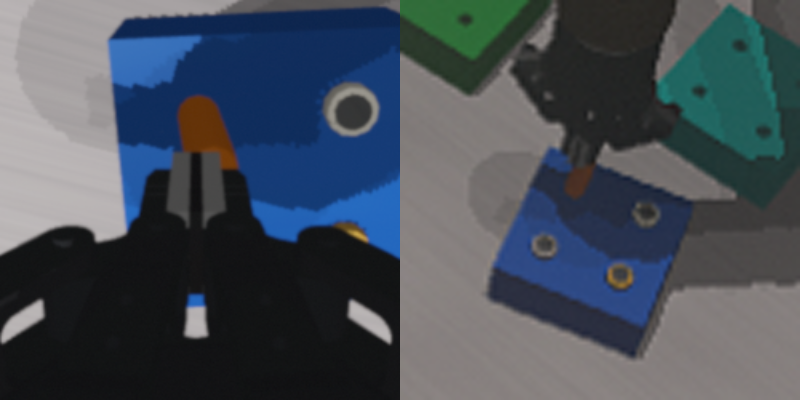

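```bash
python3 - <<'E'
from h import *
st=arm.read_state();im=arm.get_image("wrist");C=cam(im,st)
print(np.round(st["position"],1),st["ee_rot"],np.round(st["joints"],3))
for P in [[448.7,260.2,50],[448.7,260.2,100],st["position"],st["position"]+R.from_quat(st["ee_rot"]).apply([11,0,0]),st["position"]+R.from_quat(st["ee_rot"]).apply([0,0,-19])]: print(np.round(P,1),proj(C,P).round(1))
for p in [(200+198/1.6,150+105/1.6)]: print(p,onz(C,p,50))
hsv=cv2.cvtColor(im["color"],cv2.COLOR_RGB2HSV);m=cv2.inRange(hsv,(5,150,40),(18,255,255))[:330,250:400]
for r in range(205,265,5): 
    x=np.nonzero(m[r])[0]; print(r,(x.min()+250,x.max()+250) if len(x) else None)
E
```

```text
[450.9 261.1  67.4] [-1.39733373e-01  9.90185755e-01  4.97939814e-04  2.55102661e-03] [ 0.838  0.346 -0.426  0.004 -0.794 -2.131]
[448.7 260.2  50. ] [321.7 220.7]
[448.7 260.2 100. ] [321.8 255.7]
[450.9 261.1  67.4] [322.2 234.7]
[440.3 258.1  67.3] [322.2 216.4]
[450.8 261.1  86.4] [322.3 248.2]
(323.75, 215.625) [445.16740198 260.47592525  50.        ]
205 None
210 None
215 (np.int64(314), np.int64(333))
220 (np.int64(312), np.int64(335))
225 (np.int64(312), np.int64(337))
230 (np.int64(313), np.int64(339))
235 (np.int64(314), np.int64(341))
240 (np.int64(315), np.int64(343))
245 (np.int64(320), np.int64(345))
250 (np.int64(338), np.int64(346))
255 (np.int64(339), np.int64(347))
260 None
```

```bash
python3 - <<'E'
from h import *
st=arm.read_state();C=cam(arm.get_image("wrist"),st);S=cam(arm.get_image("scene"))
P=np.array(st["position"])
for z in [0,10,20,30,40]: print(z,proj(S,P+[0,0,z]).round(1),proj(C,P+[0,0,z]).round(1))
for z in [50,100]: print(proj(S,[446.5,260.5,z]).round(1))
print(tri([ray(C,(322,246)),ray(S,(395,232))]))
E
```

```text
0 [393.8 234.8] [322.2 234.7]
10 [394.1 233.1] [322.2 241.5]
20 [394.5 231.3] [322.3 249.2]
30 [395.  229.5] [322.3 257.8]
40 [395.4 227.7] [322.3 267.4]
[393.8 236.9]
[395.8 228. ]
(array([450.23750897, 261.73350433,  84.02326775]), [np.float64(0.924023578415508), np.float64(0.9240235784154153)])
```

Request:
servo_tool(increments=[[0.5,0,0,0,0,0,0],[0.5,0,0,0,0,0,0],[0.5,0,0,-0.06,0,0,0],[0.5,0.03,0,-0.12,0,0,0],[0.5,0.04,0,-0.12,0,0,0],[0.5,0.04,0,-0.12,0,0,0]])

```text
clock: 8.05
position: [409.2, 249.1, 184.2]
ee_rot: [-0.139, 0.99, 0.0, -0.0]
contact_force: [0.2, 0.0, -1.4]
gripper_width: 42.3
grasp_force: 0.0
```

```bash
python3 pin.py w4.png; python3 - <<'E'
from h import *
im=arm.get_image("wrist");st=arm.read_state();C=cam(im,st)
print(R.from_quat(st["ee_rot"]).as_matrix().round(3)[:, :2])
c=cv2.resize(im["color"][170:330,220:420],(750,600),interpolation=cv2.INTER_CUBIC)[:,:,::-1].copy()
for P,col in [((448.7,260.2,50),(255,255,255)),((448.7,260.2,100),(0,255,0)),(tuple(np.array(st["position"])+R.from_quat(st["ee_rot"]).apply([11,21.5,-6])),(255,0,255)),(tuple(np.array(st["position"])+R.from_quat(st["ee_rot"]).apply([-11,21.5,-6])),(0,255,255))]:
    q=(proj(C,P)-[220,170])*3.75;cv2.circle(c,tuple(int(v) for v in q),5,col,2)
cv2.imwrite("pics/w4c.png",c)
E
```

```text
8.05 [409.2 249.1 184.2] 42.28432326427764
pin [([317.6, 210.5], 0.88)] [([319.5, 234.1, 15.8, 33.5], 0.95)]
tray [([158.8, 72.5], 0.91), ([348.6, 235.2], 0.71), ([410.4, 60.5], 0.6)] [([142.8, 74.6, 160.0, 148.9], 0.95), ([425.6, 67.8, 171.1, 133.7], 0.84)]
[311 218  17  32 430] [319.2 233.9] [445.1 256.8  90. ]
[365 346  16  10 105] [374.4 351.1] [549.6 343.4  90. ]
[434 359  11  39 276] [439.4 375.6] [560.7 417.5  90. ]
[617 374  23  26 342] [631.5 389.4] [526.2 629.6  90. ]
[[-0.961 -0.275]
 [-0.275  0.961]
 [ 0.002 -0.002]]
```

View pics/w4c.png

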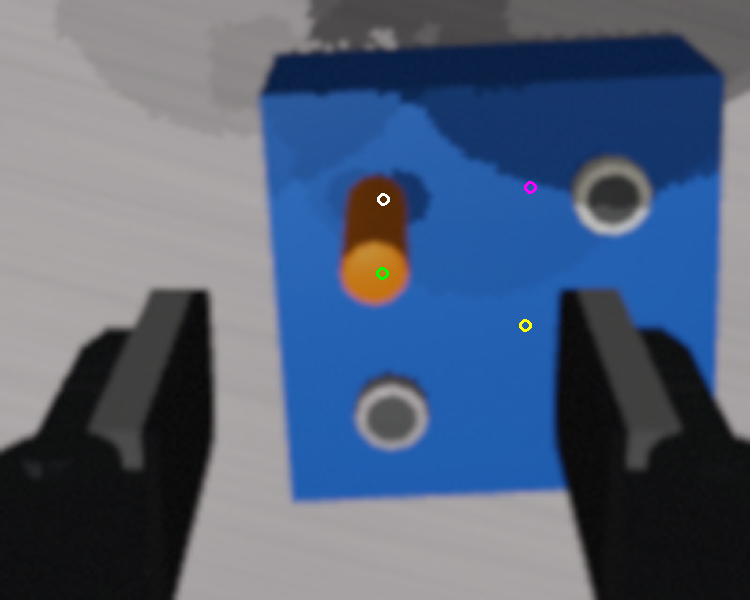

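The pin still stands upright in its pocket, top at crop (374,272) = px (319.7,242.5). The pad tips at crop (208,290) and (558,290) sit off their predicted place, so I'll locate the real tips in the tool frame.

```bash
python3 - <<'E'
from h import *
im=arm.get_image("wrist");st=arm.read_state();C=cam(im,st);M=R.from_quat(st["ee_rot"]).as_matrix();p=np.array(st["position"])
H=np.array(im["hand_eye"])
def tr(px): o,d=ray(C,px); return M.T@(o-p),M.T@d
(o,a),(_,b)=tr((275.5,247.3)),tr((368.8,247.3))
for w in [42.3]:
    a=a/a[2];b=b/b[2];s=w/abs(b[1]-a[1]);print("tip edge tool coords",o+a*s,o+b*s)
print(im["fx"],grasp:=getattr(arm,"grasp_offset",None))
for q,z in [((319.7,242.5),100),((375/3.75+220,170+195/3.75),50),((320.7,218.5),50)]:
    x=onz(C,q,z);print(q,x.round(1))
E
```

```text
tip edge tool coords [  9.12465717 -21.22919951 -38.59963467] [  9.13122855  21.07080049 -38.59963467]
330.2692510485133 18.700000000000003
(319.7, 242.5) [449.1 258.3 100. ]
(320.0, 222.0) [448.3 257.9  50. ]
(320.7, 218.5) [444.6 257.6  50. ]
```

Vision puts the pad tips about 30 mm behind the reported TCP, at tool z about −38 mm when half open. That matches the fingers shutting on top of the handle with an upward force. I'll go deeper in guarded steps; a 43 mm opening clears the collars.

Request:
servo_tool(increments=[[0.5,-0.02,-0.001,0.01,0,0,0],[0.5,-0.04,-0.002,0.03,0,0,0],[0.5,-0.04,-0.002,0.06,0,0,0],[0.5,-0.04,-0.002,0.09,0,0,0],[0.5,-0.04,-0.002,0.115,0,0,0],[0.5,-0.04,-0.002,0.126,0,0,0],[0.5,-0.04,-0.002,0.13,0,0,0],[0.5,-0.04,-0.002,0.13,0,0,0]])

```text
clock: 9.4
position: [449.6, 259.0, 54.6]
ee_rot: [-0.139, 0.99, 0.0, 0.0]
contact_force: [-0.3, 0.3, -0.1]
gripper_width: 42.8
grasp_force: 0.0
```

Request:
servo_tool(increments=[[0.5,0,0,0.002,0,0,0],[0.5,0,0,0.004,0,0,0],[0.5,0,0,0.006,0,0,0],[0.5,0,0,0.006,0,0,0]])

```text
clock: 9.9
position: [449.1, 258.5, 48.1]
ee_rot: [-0.139, 0.99, -0.0, -0.0]
contact_force: [0.1, -0.6, 0.3]
gripper_width: 43.0
grasp_force: 0.0
```

Request:
servo_tool(increments=[[0.5,0,0,0.002,0,0,0],[0.5,0,0,0.004,0,0,0],[0.5,0,0,0.006,0,0,0],[0.5,0,0,0.006,0,0,0]])

```text
clock: 10.4
position: [449.1, 258.5, 42.0]
ee_rot: [-0.139, 0.99, -0.0, -0.0]
contact_force: [-0.4, -0.2, 0.8]
gripper_width: 42.4
grasp_force: 0.0
```

Request:
servo_tool(increments=[[0.5,0,0,0.002,0,0,0],[0.5,0,0,0.004,0,0,0],[0.5,0,0,0.006,0,0,0],[0.5,0,0,0.006,0,0,0]])

```text
clock: 10.9
position: [449.1, 258.5, 36.0]
ee_rot: [-0.139, 0.99, -0.0, -0.0]
contact_force: [-0.1, -0.8, -0.4]
gripper_width: 42.8
grasp_force: 0.0
```

```bash
python3 - <<'E'
from h import *
im=arm.get_image("wrist");s=arm.get_image("scene")
a=cv2.resize(im["color"][170:330,220:420],(500,400),interpolation=cv2.INTER_CUBIC);b=cv2.resize(s["color"][210:260,375:412],(296,400),interpolation=cv2.INTER_CUBIC)
cv2.imwrite("pics/m2.png",np.hstack([a,b])[:,:,::-1])
E
```

```text
(no output)
```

View pics/m2.png

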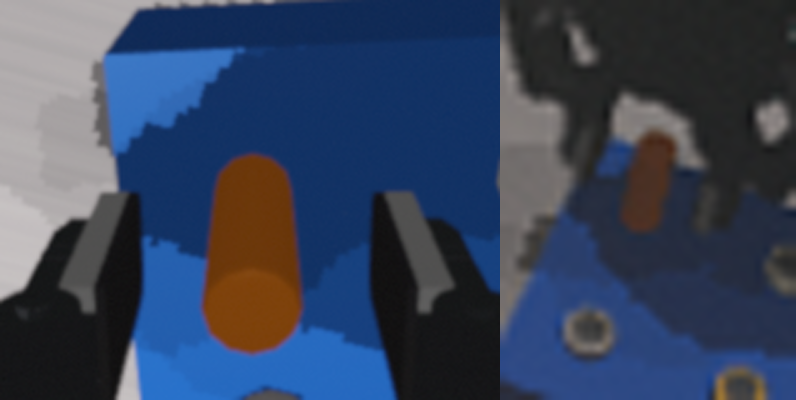

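The fingers now straddle the handle with clearance and no contact: handle at crop columns 205–300, pads at 140 and 372. So the true tips do lie about 30 mm behind the reported TCP. Closing.

Request:
servo_tool(increments=[[0.2,0,0,0.002,0,0,0],[0,0,0,0.002,0,0,0],[0,0,0,0.002,0,0,0],[0,0,0,0.002,0,0,0],[0,0,0,0.002,0,0,0],[0,0,0,0.002,0,0,0]])

```text
clock: 11.75
position: [449.2, 258.6, 34.2]
ee_rot: [-0.139, 0.99, -0.0, -0.0]
contact_force: [-0.2, 0.1, -0.5]
gripper_width: 14.3
grasp_force: 58.4
```

Gripped (14 mm, 58 N). Lifting, then going over to the scale.

Request:
servo_tool(increments=[[0,0,0,-0.01,0,0,0],[0,0,0,-0.03,0,0,0],[0,0,0,-0.055,0,0,0],[0,0,0,-0.08,0,0,0],[0,0,0,-0.105,0,0,0],[0,0,0,-0.125,0,0,0],[0,0,0,-0.135,0,0,0],[0,0,0,-0.135,0,0,0]])

```text
clock: 12.75
position: [449.3, 258.8, 169.9]
ee_rot: [-0.139, 0.99, 0.001, 0.001]
contact_force: [-0.4, 0.2, -1.4]
gripper_width: 14.6
grasp_force: 58.4
```

```bash
python3 pin.py w5.png; python3 - <<'E'
from h import *
st=arm.read_state();C=cam(arm.get_image("wrist"),st);print(st["grasp_force"],st["gripper_width"])
M=R.from_quat(st["ee_rot"]).as_matrix();p=np.array(st["position"])
for z in (29,-16,-66): print(z,proj(C,p-[0,0,0]+M@[0,0,z]).round(1))
print(M.T@(np.array([534,-166.3,p[2]])-p))
E
```

```text
12.75 [449.3 258.8 169.9] 14.587654665854267
pin [([321.5, 216.0], 0.71), ([387.5, 177.1], 0.62)] [([322.1, 261.0, 35.1, 101.0], 0.84)]
tray [([146.5, 26.7], 0.72), ([417.9, 11.2], 0.7), ([349.6, 201.6], 0.64)] [([424.9, 45.0, 166.8, 87.9], 0.94), ([130.4, 51.4, 167.8, 102.8], 0.85)]
[ 303  233   39   80 2486] [322.  275.2] [516. 278.  90.]
[442 338  11  21 138] [447.5 348.4] [557.9 412.8  90. ]
[615 369  25  31 449] [630.2 388. ] [555.7 616.3  90. ]
58.41331958770752 14.151521641936084
29 [322.1 218.4]
-16 [322.2 245.9]
-66 [322.4 298.5]
[  34.87116114 -431.61079838    0.47027469]
```

Request:
servo_tool(increments=[[0,0.002,-0.02,0,0,0,0],[0,0.005,-0.06,0,0,0,0],[0,0.009,-0.11,0,0,0,0],[0,0.013,-0.16,0,0,0,0],[0,0.017,-0.21,0,0,0,0],[0,0.021,-0.26,0,0,0,0],[0,0.025,-0.31,0,0,0,0],[0,0.029,-0.355,0,0,0,0],[0,0.032,-0.395,0,0,0,0],[0,0.034,-0.42,0,0,0,0],[0,0.035,-0.4315,0,0,0,0],[0,0.035,-0.4315,0,0,0,0]])

```text
clock: 14.55
position: [533.8, -166.5, 168.9]
ee_rot: [-0.138, 0.99, 0.0, -0.0]
contact_force: [-0.0, 0.5, -1.3]
gripper_width: 14.3
grasp_force: 58.5
```

Request:
servo_tool(increments=[[0,0,0,0.015,0,0,0],[0,0,0,0.03,0,0,0],[0,0,0,0.045,0,0,0],[0,0,0,0.05,0,0,0],[0,0,0,0.05,0,0,0]])

```text
clock: 15.18
position: [534.2, -165.7, 118.7]
ee_rot: [-0.139, 0.99, 0.0, -0.001]
contact_force: [0.0, -0.2, -0.1]
gripper_width: 14.5
grasp_force: 58.5
```

```bash
cat > hole.py <<'E'
from h import *
st=arm.read_state();im=arm.get_image("wrist");C=cam(im,st);p=np.array(st["position"]);M=R.from_quat(st["ee_rot"]).as_matrix()
print(st["clock"],p.round(1),np.round(st["contact_force"],1))
for t in ("reset_hole","cal_hole","pin"):
    for d in arm.spot_point("wrist",t)[:2]:
        x=onz(C,d["centre"],60 if t!="pin" else p[2]-29.2);print(t,np.round(d["centre"],1),round(d["p"],2),x.round(1),"tool",(M.T@(x-p)).round(1))
print("tip pred",proj(C,p+M@[0,0,29.2]).round(1))
hsv=cv2.cvtColor(im["color"],cv2.COLOR_RGB2HSV);m=cv2.inRange(hsv,(0,110,60),(4,255,255))|cv2.inRange(hsv,(172,110,60),(180,255,255))
n,l,s,c=cv2.connectedComponentsWithStats(m)
for i in range(1,n):
    if s[i,4]>15: print(s[i],c[i].round(1))
cv2.imwrite("pics/h_%.2f.png"%st["clock"],cv2.resize(im["color"][150:310,230:430],(750,600),interpolation=cv2.INTER_CUBIC)[:,:,::-1])
E
python3 hole.py
```

```text
15.175 [ 534.2 -165.7  118.7] [ 0.  -0.2 -0.1]
reset_hole [318.  205.3] 0.92 [ 534.8 -168.7   60. ] tool [ 0.1 -3.  58.7]
cal_hole [496.6 243.3] 0.92 [526.2 -26.9  60. ] tool [-30.6 135.6  58.7]
pin [320.5 215.3] 0.62 [ 532.5 -167.3   89.5] tool [ 2.  -1.1 29.2]
tip pred [322.1 218.3]
[301 189  37  35 300] [318.5 203.6]
[312 196  16  13 164] [319.4 201.9]
```

Request:
servo_tool(increments=[[0,-0.0005,-0.001,0.007,0,0,0],[0,-0.001,-0.0015,0.014,0,0,0],[0,-0.001,-0.0015,0.02,0,0,0],[0,-0.001,-0.0015,0.02,0,0,0]])

```text
clock: 15.88
position: [535.1, -167.0, 98.3]
ee_rot: [-0.139, 0.99, 0.0, -0.001]
contact_force: [0.3, -0.1, -0.3]
gripper_width: 14.5
grasp_force: 58.5
```

```bash
python3 hole.py; ls pics
```

```text
15.875 [ 535.1 -167.    98.3] [ 0.3 -0.1 -0.3]
reset_hole [317.8 214.9] 0.82 [ 536.5 -169.7   60. ] tool [-0.7 -3.  38.3]
reset_hole [318.9 218.9] 0.69 [ 539.1 -168.1   60. ] tool [-3.6 -2.2 38.3]
cal_hole [512.7 253.1] 0.6 [525.8 -27.2  60. ] tool [-29.6 136.9  38.4]
pin [322.  216.6] 0.61 [ 534.  -167.4   69.1] tool [ 1.1 -0.1 29.2]
tip pred [322.1 218.3]
[302 195  40  37 360] [321.3 211.1]
[313 203  17  12 161] [321.  208.4]
crop1.png
h_15.18.png
h_15.88.png
m.png
m2.png
scene0.png
top0.png
w1.png
w2.png
w3.png
w3c.png
w4.png
w4c.png
w5.png
wrist0.png
```

View pics/h_15.88.png

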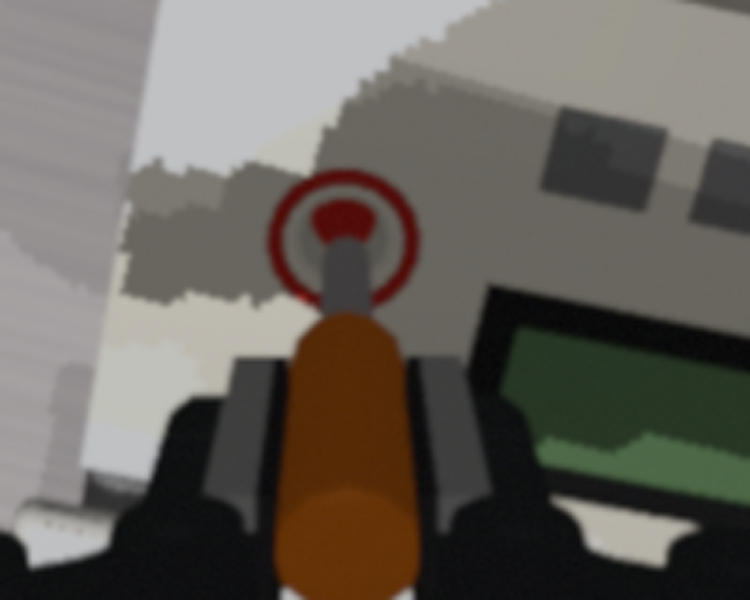

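The last picture shows the shank pointing at the hole: ring centre at crop (344,240) = px (321.7,214), tip centre about px (322,219), as predicted for a tip 9 mm above the mouth. Horizontal error comes out under 1 mm, so I go down gently.

Request:
servo_tool(increments=[[0,0,0,0.004,0,0,0],[0,0,0,0.008,0,0,0],[0,0,0,0.012,0,0,0],[0,0,0,0.016,0,0,0],[0,0,0,0.019,0,0,0],[0,0,0,0.019,0,0,0]])

```text
clock: 16.82
position: [535.5, -167.0, 79.9]
ee_rot: [-0.139, 0.99, 0.0, -0.0]
contact_force: [0.7, 0.0, -0.8]
gripper_width: 14.5
grasp_force: 58.5
```

Tip about 10 mm inside the hole, no contact. Pressing on slowly.

Request:
servo_tool(increments=[[0,0,0,0.002,0,0,0],[0,0,0,0.004,0,0,0],[0,0,0,0.006,0,0,0],[0,0,0,0.008,0,0,0],[0,0,0,0.008,0,0,0],[0,0,0,0.008,0,0,0]])

```text
clock: 17.58
position: [535.7, -167.0, 72.4]
ee_rot: [-0.139, 0.99, -0.0, 0.0]
contact_force: [-0.1, 0.2, 1.9]
gripper_width: 14.5
grasp_force: 58.6
```

Request:
servo_tool(increments=[[0,0,0,0.0005,0,0,0],[0,0,0,0.001,0,0,0],[0,0,0,0.0015,0,0,0],[0,0,0,0.0015,0,0,0]])

```text
clock: 18.08
position: [535.8, -167.0, 70.8]
ee_rot: [-0.139, 0.99, -0.0, 0.0]
contact_force: [-1.2, 0.2, 2.9]
gripper_width: 14.2
grasp_force: 58.6
```

Request:
servo_tool(increments=[[0,0,0,0.0005,0,0,0],[0,0,0,0.001,0,0,0],[0,0,0,0.0015,0,0,0],[0,0,0,0.002,0,0,0],[0,0,0,0.002,0,0,0],[0,0,0,0.002,0,0,0]])

```text
clock: 18.82
position: [535.8, -167.0, 68.8]
ee_rot: [-0.139, 0.99, -0.0, 0.0]
contact_force: [0.3, 1.1, 3.4]
gripper_width: 14.5
grasp_force: 58.6
```

Request:
servo_tool(increments=[[0,0,0,0.0005,0,0,0],[0,0,0,0.001,0,0,0],[0,0,0,0.001,0,0,0],[0,0,0,0.001,0,0,0]])

```text
clock: 19.32
position: [535.8, -167.0, 68.0]
ee_rot: [-0.139, 0.99, -0.0, 0.0]
contact_force: [-1.1, 0.7, 5.1]
gripper_width: 14.6
grasp_force: 58.9
```

Request:
servo_tool(increments=[[0,0,0,0.0003,0,0,0],[0,0,0,0.0005,0,0,0],[0,0,0,0.0005,0,0,0],[0,0,0,0.0005,0,0,0]])

```text
clock: 19.82
position: [535.9, -167.0, 67.9]
ee_rot: [-0.139, 0.99, -0.0, 0.0]
contact_force: [-0.7, 2.0, 7.6]
gripper_width: 14.4
grasp_force: 59.2
```

The stop is reached: the arm no longer follows the command and the push has risen to about 7.6 N, well inside 1.5–30 N.

```bash
python3 -c "
from bench import arm
s=arm.read_state();print(s['contact_force'],s['grasp_force']);print(arm.job_done())"
```

```text
[-0.72701511  1.95212506  7.58053819] 59.21077609062195
the job is handed in; nothing more can be done
None
```

I handed the job in with the pin gripped (about 59 N) and pressing the red button against its stop at about 7.6 N; the blue button was not touched, one early grasp missed without upsetting the pin, and no verdict came back.

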